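# Check the spring corners of a pair of tilting inspection mirrors

## Robot

A 6-joint arm with a two-finger parallel gripper is mounted at the origin on a cart in front of the work surface, level with it; the furniture and walls round the work are solid. World frame = base frame: x ahead of the robot, y to its left, z up, the work surface at z = 0. Lengths are in m, angles in rad, forces in N, time in s.
With the tool pointing down it reaches from about 0.25 to 0.725 m from the base axis. Payload 4 kg.
Tool frame: the origin (TCP) lies on the centre line of the jaws, within the pads' length; the fingertips stand 22 mm ahead of it and the grasp point (between the pads) lies 3 mm ahead of it; z points along the fingers, y is the line along which they close (so a half turn about z gives the same grasp; the last joint's range is limited). The gripper opens to 85 mm and grips with 20 to 120 N. Pads are 22 mm wide; open, the fingers measure 114 mm over their backs; the gripper's body (76 mm by 85 mm) begins 54 mm behind the grasp point. The pads swing forward as they close: fully open they stand 13 mm farther back than shut.
Start: joints at [1.21, 0.241, 0.005, 1.335, 0, 1.571], TCP at [0.177, 0.468, 0.253] pointing down, gripper open.
Joint ranges: [-2.72, 2.72], [-1.05, 1.87], [-1.09, 1.28], [-1.99, 2.15], [-1.42, 1.44], [-3.14, 3.14]. Speed limits (rad/s): [2.79, 2.79, 3.14, 3.14, 3.14, 3.14].

## Interface

Orientations are given as a unit quaternion [x, y, z, w].
In Python, from workcell import bot gives the robot as it stands.
- The arm moves only by the shell command python3 -m inch 'ROWS'. ROWS is JSON, one flat list of numbers, 7 for each row, row after row: the shift along the world's x, y, z in mm, then the turn, a rotation vector about the world's x, y, z in rad, then the opening in per cent of the stroke, from 0 (shut) to 100 (fully open). A call has 1 to 8 rows; each row is the pose to reach, as a shift and turn from the pose commanded when the call began; what a row does not reach only later rows make up. A row lasts 1/12 s, in which the tool goes at most 41.7 mm and 7.16 degrees, less where a joint would pass 70% of its speed; a pose out of reach is approached as far as the arm can. A call with a gripper value outside its range is refused whole. The fingers move at their own pace and stop on an object; the grip force is fixed at half the most. Time passes only in rows, so rows that repeat a pose let the fingers close. It gives the time, the measured TCP pose, the force, the opening and the grip force at its end, in the units of the state.
- bot.get_obs(): the state, without advancing time (a new reading comes with each control period).
- bot.camera(name): name is "scene" or "top"; returns the picture (420x560x3 uint8, blue, green, red); there is no depth.
- bot.camera_info(name): a dict with "intrinsics" (3x3 intrinsics, pixels), "camera_from_world" (4x4, takes a point from world to camera coordinates). Camera axes: x right, y down, z forward; pixel columns grow to the right and rows downward; lengths in m; the calibration is good to about 2 mm. A picture is of the moment at which its call begins. camera_info takes no time and is no camera call.
- bot.job_done(): hands the job in; it is judged then, once.
Trained networks look in the newest picture that a camera, given by its name, has taken for a name from the list of things; names that differ only in an ending like _2 or _b are one class to them, and where a whole thing is asked for, a point or a joint stands for the part that bears it (a point fixed in the world has none). Each returns a list of dicts, best first, with "confidence" (0 to 1); they miss things now and then, are a little off and sometimes report something else, mostly with a low value. They report only what shows in the picture. A call takes as long as a camera call.
- bot.silhouettes(camera, target): "mask" (420x560 bool, what is visible of it) and "uv" ([column, row] in pixels, amid what is visible of it).
- bot.spot_point(camera, target): "uv" ([column, row] in pixels: a listed point, or the origin of a listed thing).
The state is a dict: "clock": time; "joint_pos": joint angles; "joint_vel": joint speeds; "tau": joint torques, N m; "eef_pos": TCP position; "tool_rot": TCP orientation; "ft_force": force on the tool from outside, world axes, zero at the start; "ft_torque": the same for the moment, N m; "grip_width": finger opening in m; "grasp_force": force on a finger pad.
Only numpy, scipy, OpenCV 4.12 (cv2) and the standard library are available. Lean on these libraries where they do the work, as an engineer would, in place of code of your own. Each camera call takes 0.05 s, during which the arm holds its last target. There are 200 camera calls.

## Task

Check the springs of the two tilting inspection mirrors with your fingertips: press the orange corner pad down until the pointer of its orange-rimmed dial stands on the red band, keep it there for about a second without pushing past the band, and let the corner spring back up. Then do the same with the blue pad and its blue-rimmed dial, and finish with both corners let go. Press only on the pads: do not touch the mirrors or the dials, and leave the tools and supplies lying about where they are.

Things in the scene. Friction and masses are not known exactly. Their poses are not given: they have to be found in the camera images.
- mount_orange: fixed grey base 285 x 120 x 10 mm of the tilting mirror with the orange pad, level on the bench; place and yaw vary, and either mount may be the left one. Origin on the bench top; its x axis points away from the robot, y to the left. An aluminium tilt plate 55 mm above the bench is hinged at x = 115 mm and sprung under its front left corner. Nothing lifts off
- pad_orange: the orange push pad; origin at the centre of its flat top. A round orange disc 26 mm across and 12 mm tall on the sprung corner, at (-5, 25) mm of its mount; its top is 70 mm above the bench when up, and goes down with the corner
- dial_orange: the dial with the orange rim, 88 mm across, at the robot's end of the orange mount, (-98, 0) mm; origin at the centre of its white face 47 mm above the bench, face tilted 0.65 rad from level towards the robot, top edge 75 mm above the bench. Its x axis points up the face, z out of it. Not to be touched
- mirror_orange: round mirror 68 mm across, 5 mm thick, on the orange mount's tilt plate behind the pad, its edge 29 mm from the pad's edge; origin at the centre of its underside, 58 mm above the bench. Not to be touched
- pointer_orange (a joint): angle (rad) of the black pointer of the orange dial: 0 at rest (pointing to the upper left of the face, 60 degrees left of the face's up direction), growing clockwise by 0.105 rad for each mm that the orange pad's corner is pressed down; about 2.1 at the stop
- mark_orange (a joint): angle (rad) of the middle of the red band on the orange dial, on the same scale as pointer_orange: the pointer stands on the middle of the band when both values are equal. Differs every time, 0.9 to 1.6; nothing turns it during the job. The band reaches 0.2 rad to either side
- pointer_orange_tip (a point): point on the orange dial's pointer, 30 mm from the dial's centre
- mark_orange_mid (a point): middle of the red band of the orange dial, 30 mm from the dial's centre; the point's x axis points outward from the dial's centre, its y axis anticlockwise along the band (so a pointer not yet there has positive y), z out of the face
- tilt_orange (a joint): tilt (rad) of the plate from pressing the orange corner: 0 fully up, 0.167 at the stop 20 mm down (pad depth = 120 mm x this). The hinge is level, along the mount's y, behind the mirror. The spring takes about 3 N at first, then 0.3 N more per mm, about 9 N at the stop; let go, the corner springs fully up
- mount_blue: fixed grey base 285 x 120 x 10 mm of the tilting mirror with the blue pad, level on the bench; place and yaw vary, and either mount may be the left one. Origin on the bench top; its x axis points away from the robot, y to the left. An aluminium tilt plate 55 mm above the bench is hinged at x = 115 mm and sprung under its front left corner. Nothing lifts off
- pad_blue: the blue push pad; origin at the centre of its flat top. A round blue disc 26 mm across and 12 mm tall on the sprung corner, at (-5, 25) mm of its mount; its top is 70 mm above the bench when up, and goes down with the corner
- dial_blue: the dial with the blue rim, 88 mm across, at the robot's end of the blue mount, (-98, 0) mm; origin at the centre of its white face 47 mm above the bench, face tilted 0.65 rad from level towards the robot, top edge 75 mm above the bench. Its x axis points up the face, z out of it. Not to be touched
- mirror_blue: round mirror 68 mm across, 5 mm thick, on the blue mount's tilt plate behind the pad, its edge 29 mm from the pad's edge; origin at the centre of its underside, 58 mm above the bench. Not to be touched
- pointer_blue (a joint): angle (rad) of the black pointer of the blue dial: 0 at rest (pointing to the upper left of the face, 60 degrees left of the face's up direction), growing clockwise by 0.105 rad for each mm that the blue pad's corner is pressed down; about 2.1 at the stop
- mark_blue (a joint): angle (rad) of the middle of the red band on the blue dial, on the same scale as pointer_blue: the pointer stands on the middle of the band when both values are equal. Differs every time, 0.9 to 1.6; nothing turns it during the job. The band reaches 0.2 rad to either side
- pointer_blue_tip (a point): point on the blue dial's pointer, 30 mm from the dial's centre
- mark_blue_mid (a point): middle of the red band of the blue dial, 30 mm from the dial's centre; the point's x axis points outward from the dial's centre, its y axis anticlockwise along the band (so a pointer not yet there has positive y), z out of the face
- tilt_blue (a joint): tilt (rad) of the plate from pressing the blue corner: 0 fully up, 0.167 at the stop 20 mm down (pad depth = 120 mm x this). The hinge is level, along the mount's y, behind the mirror. The spring takes about 3 N at first, then 0.3 N more per mm, about 9 N at the stop; let go, the corner springs fully up
- screwdriver: blue-handled screwdriver 171 x 28 x 26 mm lying right of the mounts, near the wall; loose, a bystander to leave alone; origin at the centre of its underside
- flux_lid: pale round screw lid, 51 mm across, 9 mm high, left of the mounts near the front edge; loose, a bystander to leave alone; origin at the centre of its underside
- paste_tin: tin with red cap, 57 mm across, 68 mm high, standing behind the orange mount; loose, a bystander to leave alone; origin at the centre of its underside
- solder_spool: grey solder reel 60 mm across, 34 mm high, behind the blue mount; loose, a bystander to leave alone; origin at the centre of its underside
- flux_syringe: flux syringe 169 x 26 x 17 mm lying near the front edge, further left; loose, a bystander to leave alone; origin at the centre of its underside
- side_cutters: red-handled side cutters 109 x 58 x 12 mm lying at the far right, near the wall; loose, a bystander to leave alone; origin at the centre of its underside

How it is judged:
By the outcome, as a careful person would: the job done as asked, in the order asked, and still so for the second after the job is handed in, with the robot touching nothing.
It also fails if it takes over 48 s, if anything falls off the work surface, if the arm or the gripper's body presses on something with over 40 N, if the wrist force passes 120 N, or if a joint passes its speed limit or range.

## Working session

There is one attempt and no reset: what is moved stays moved. The work goes in short steps, Python scripts to look and compute and a shell command to move; the robot and the scene stay as the last step left them, time stands still between calls to the robot, and variables do not carry over. Pictures are saved under pics/ and viewed, at most 10 in all, crops included, and the job is handed in when it is done.

```bash
mkdir -p pics; cat > h.py <<'E'
import numpy as np,cv2
from workcell import bot
def ray(cam,uv,z):
    i=bot.camera_info(cam);K=np.array(i["intrinsics"]);T=np.array(i["camera_from_world"])
    R,t=T[:3,:3],T[:3,3];c=-R.T@t
    d=R.T@np.linalg.inv(K)@np.array([uv[0],uv[1],1.]);return c+d*(z-c[2])/d[2]
def proj(cam,p):
    i=bot.camera_info(cam);K=np.array(i["intrinsics"]);T=np.array(i["camera_from_world"])
    q=K@(T[:3,:3]@np.array(p)+T[:3,3]);return q[:2]/q[2]
E
python3 - <<'E'
from h import *
for c in("scene","top"):
    cv2.imwrite(f"pics/{c}0.png",bot.camera(c))
    i=bot.camera_info(c);T=np.array(i["camera_from_world"]);print(c,-T[:3,:3].T@T[:3,3])
    for n,z in [(a+"_"+k,z) for k in("orange","blue") for a,z in(("pad",.07),("dial",.047),("mirror",.058),("mount",0))]:
        for d in bot.spot_point(c,n)[:2]: print(n,round(d["confidence"],2),np.round(d["uv"],1),np.round(ray(c,d["uv"],z),4))
o=bot.get_obs();print(o["clock"],o["eef_pos"],o["tool_rot"],o["grip_width"],o["ft_force"])
E
```

```text
scene [0.54577974 0.76025782 0.87023141]
pad_orange 0.73 [274.1 224.5] [0.5783 0.0272 0.07  ]
pad_orange 0.59 [349.4 327.9] [0.4162 0.3093 0.07  ]
dial_orange 0.75 [313.6 161.1] [ 0.4687 -0.2538  0.047 ]
dial_orange 0.59 [275.8 212.5] [ 0.576 -0.037  0.047]
mirror_orange 0.63 [257.4 163.9] [ 0.6354 -0.2245  0.058 ]
mount_orange 0.72 [280.9 175.5] [ 0.5666 -0.2405  0.    ]
mount_orange 0.67 [310.6 208.9] [ 0.4799 -0.0986  0.    ]
pad_blue 0.48 [275.7 214. ] [ 0.5753 -0.0094  0.07  ]
dial_blue 0.87 [312.3 209.9] [ 0.4791 -0.0485  0.047 ]
mirror_blue 0.96 [250.9 209.8] [ 0.6415 -0.035   0.058 ]
mount_blue 0.7 [274.1 224.6] [ 0.5811 -0.0365  0.    ]
mount_blue 0.4 [350.4 326.8] [0.4024 0.2671 0.    ]
top [ 0.29601358 -0.03943928  1.38992205]
pad_orange 0.47 [286.6 253.3] [ 0.4752 -0.0502  0.07  ]
pad_orange 0.46 [350.4 223.4] [ 0.5599 -0.218   0.07  ]
dial_orange 0.66 [362.6 257.2] [ 0.4733 -0.2536  0.047 ]
dial_orange 0.28 [280.1 217.5] [ 0.5756 -0.0303  0.047 ]
mirror_orange 0.83 [350.5 198.7] [ 0.6307 -0.2201  0.058 ]
mount_orange 0.43 [352.9 197. ] [ 0.6504 -0.2348  0.    ]
pad_blue 0.63 [270.6 214.3] [ 0.5788 -0.0048  0.07  ]
dial_blue 0.78 [284.9 251.6] [ 0.4827 -0.0457  0.047 ]
dial_blue 0.64 [169.6 276.4] [0.4084 0.2577 0.047 ]
mirror_blue 0.56 [284.5 191.6] [ 0.6456 -0.0403  0.058 ]
mirror_blue 0.47 [224.4 276.6] [0.4108 0.1115 0.058 ]
mount_blue 0.61 [278.7 219.7] [ 0.5789 -0.0262  0.    ]
0.9 [0.17650989 0.46779961 0.25332083] [ 1.79403344e-01  9.83775604e-01 -4.46615237e-06  9.72677453e-06] 0.08561231489393968 [-0.03547398  0.53584901 -0.34432625]
```

View pics/scene0.png

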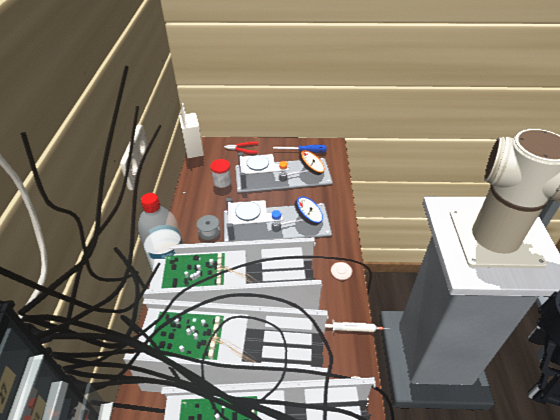

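View pics/top0.png

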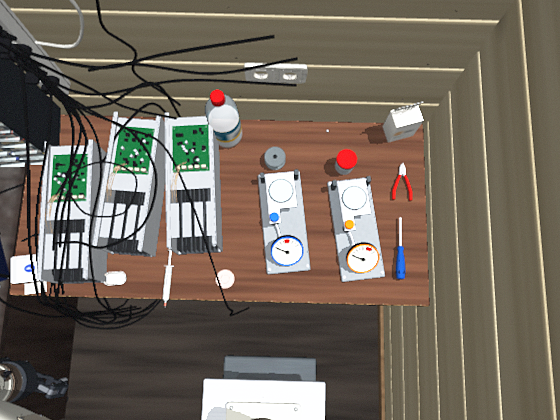

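The scene picture shows the two mounts: orange pad at about (283,165), blue pad at about (276,214). In the top picture they are at about (349,225) and (274,217). Red bands sit near the tops of both dials, and the orange mount is the right one.

```bash
cat >> h.py <<'E'
from scipy.optimize import minimize
def frame(k,pad,mir,dial):
    # yaw from dial->mirror, using xy
    v=mir[:2]-dial[:2];return np.arctan2(v[1],v[0])
def dialpt(m,yaw,ang,r=.03):
    a=np.pi/3-ang  # anticlockwise from up
    f=np.array([np.cos(yaw),np.sin(yaw),0]);l=np.array([-f[1],f[0],0]);up=np.cos(.65)*f+np.sin(.65)*np.array([0,0,1])
    c=np.array([m[0],m[1],0])-.098*f+np.array([0,0,.047])
    return c+r*(np.cos(a)*up+np.sin(a)*l)
def fitang(cam,uv,m,yaw):
    A=np.arange(-.3,2.3,.01);e=[np.linalg.norm(proj(cam,dialpt(m,yaw,a))-uv) for a in A];j=int(np.argmin(e));return A[j],e[j]
def blob(im,k,c0,r=9):
    h=cv2.cvtColor(im,cv2.COLOR_BGR2HSV).astype(int);H,S,V=h[...,0],h[...,1],h[...,2]
    m=(S>120)&(V>90)&(((H>5)&(H<25)) if k=="orange" else ((H>98)&(H<125)))
    ys,xs=np.nonzero(m);s=(abs(xs-c0[0])<r)&(abs(ys-c0[1])<r);return np.array([xs[s].mean(),ys[s].mean()]),s.sum()
E
python3 - <<'E'
from h import *
C={("scene","orange"):(283,164),("scene","blue"):(276,213),("top","orange"):(349,225),("top","blue"):(274,217)}
ims={}
for c in("scene","top"): ims[c]=bot.camera(c)
for k in("orange","blue"):
    for c in ims:
        u,n=blob(ims[c],k,C[c,k],7);print(k,c,"pad",u,n,ray(c,u,.067))
        for nm in(f"mark_{k}_mid",f"pointer_{k}_tip",f"dial_{k}",f"mirror_{k}"):
            print("  ",nm,[(round(d["confidence"],2),np.round(d["uv"],1).tolist()) for d in bot.spot_point(c,nm)[:2]])
D=[ims["top"][230:280,262:312],ims["top"][235:285,338:388],ims["scene"][185:235,285:335],ims["scene"][137:187,285:335]]
D=[cv2.resize(d,(300,300),interpolation=cv2.INTER_NEAREST) for d in D]
cv2.imwrite("pics/dials.png",np.vstack([np.hstack(D[:2]),np.hstack(D[2:])]))
E
```

```text
orange scene pad [283.04918033 164.08196721] 61 [ 0.55974314 -0.21401311  0.067     ]
   mark_orange_mid []
   pointer_orange_tip []
   dial_orange [(0.82, [314.0, 160.2])]
   mirror_orange [(0.64, [257.1, 161.3]), (0.34, [272.9, 225.7])]
orange top pad [348.84375 224.0625 ] 64 [ 0.55854106 -0.21429738  0.067     ]
   mark_orange_mid [(0.39, [367.9, 247.8])]
   pointer_orange_tip [(0.55, [355.1, 256.9])]
   dial_orange [(0.6, [362.3, 257.8]), (0.18, [398.9, 177.2])]
   mirror_orange [(0.93, [350.4, 198.1]), (0.63, [399.5, 249.3])]
blue scene pad [275.83333333 214.18181818] 66 [ 0.57504515 -0.0116339   0.067     ]
   mark_blue_mid [(0.33, [285.0, 163.8])]
   pointer_blue_tip []
   dial_blue [(0.82, [308.9, 208.3])]
   mirror_blue [(0.66, [248.0, 208.6]), (0.31, [312.3, 160.1])]
blue top pad [273.80952381 216.68253968] 63 [ 0.57317054 -0.013514    0.067     ]
   mark_blue_mid []
   pointer_blue_tip [(0.6, [275.4, 253.2])]
   dial_blue [(0.57, [287.8, 252.5])]
   mirror_blue [(0.9, [282.5, 190.2])]
```

View pics/dials.png

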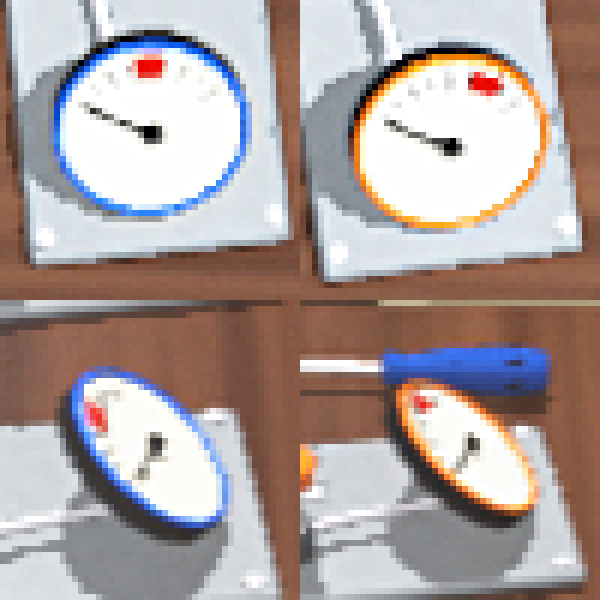

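The crops show clearly that both pointers are at rest, and where the red bands are: blue near top-image (286.7,240.8), orange near (368.5,248.7). Next I'll calculate the mark angles and start moving the arm.

```bash
cat >> h.py <<'E'
PAD={"orange":np.array([.559,-.2142]),"blue":np.array([.574,-.0126])}
HUB={"orange":(363.1,259.1),"blue":(286.9,251.6)}
def geom(k):
    d=ray("top",HUB[k],.049)[:2];v=PAD[k]-d
    yaw=np.arctan2(v[1],v[0])-np.arctan2(.025,.093)
    return d+.098*np.array([np.cos(yaw),np.sin(yaw)]),yaw,np.linalg.norm(v)
def ang(k,uv):
    # angle by scanning directions from the measured hub (direction only)
    m,yaw,_=geom(k);w=np.array(uv)-HUB[k];A=np.arange(-.3,2.4,.005)
    c=proj("top",dialpt(m,yaw,0,0));e=[]
    for a in A:
        v=proj("top",dialpt(m,yaw,a))-c;e.append(v@w/np.linalg.norm(v)/np.linalg.norm(w))
    j=int(np.argmax(e));v=proj("top",dialpt(m,yaw,A[j]))-c
    return A[j],np.linalg.norm(w)/np.linalg.norm(v)*30
def dial(k,im):
    x,y=[int(round(q)) for q in HUB[k]];r=14
    p=im[y-r:y+r+1,x-r:x+r+1].astype(float);yy,xx=np.mgrid[y-r:y+r+1,x-r:x+r+1]
    inn=np.hypot(xx-HUB[k][0],(yy-HUB[k][1])*1.2)<14
    W=np.where(inn,np.clip(p[...,2]-p[...,:2].max(2)-40,0,None),0);red=np.array([(xx*W).sum(),(yy*W).sum()])/W.sum()
    d=np.hypot(xx-HUB[k][0],yy-HUB[k][1])
    B=np.where(inn&(d>4)&(d<12),np.clip(130-p.max(2),0,None),0);blk=np.array([(xx*B).sum(),(yy*B).sum()])/max(B.sum(),1)
    return ang(k,red),ang(k,blk),red.round(1),blk.round(1)
E
python3 - <<'E'
from h import *
im=cv2.imread("pics/top0.png")
for k in PAD: print(k,geom(k),dial(k,im))
E
python3 -m inch '[0,0,40,0,0,0,0, 0,0,80,0,0,0,0, 0,0,100,0,0,0,0, 20,-35,100,0,0,0,0, 39,-70,100,0,0,0,0, 59,-105,100,0,0,0,0, 78,-140,100,0,0,0,0, 98,-174,100,0,0,0,0]'
```

```text
orange (array([ 0.56483937, -0.23943963]), np.float64(0.15458625496621842), np.float64(0.09952869398687564)) ((np.float64(1.7350000000000019), np.float64(25.79076608139942)), (np.float64(-0.004999999999999727), np.float64(25.10972224332041)), array([369. , 251.9]), array([354.8, 256.1]))
blue (array([ 0.57970361, -0.03779967]), np.float64(0.1353226887727047), np.float64(0.09914739205153635)) ((np.float64(1.105000000000001), np.float64(32.25746742657707)), (np.float64(-0.01999999999999974), np.float64(22.394875813861034)), array([286.6, 241. ]), array([279.2, 248.9]))
clock: 2.47
eef_pos: [0.2747, 0.2921, 0.3535]
tool_rot: [0.179, 0.984, 0.0, 0.0]
ft_force: [0.8, 0.1, 0.0]
grip_width: -0.0005
grasp_force: 0.0
```

```bash
sed -i 's/W=np.where(inn,.*-40,0,None),0)/W=np.where(inn\&(p[...,1]<110)\&(p[...,2]>150),p[...,2]-p[...,1],0)/' h.py
python3 - <<'E'
from h import *
im=cv2.imread("pics/top0.png")
for k in PAD: print(k,dial(k,im))
E
python3 -m inch '[20,-35,0,0,0,0,0, 39,-70,0,0,0,0,0, 59,-105,0,0,0,0,0, 78,-140,0,0,0,0,0, 98,-174,0,0,0,0,0, 117,-209,0,0,0,0,0, 137,-244,0,0,0,0,0, 157,-279,0,0,0,0,0]'
python3 -m inch '[18,-32,-20,0,0,0,0, 36,-64,-40,0,0,0,0, 54,-96,-60,0,0,0,0, 72,-128,-80,0,0,0,0, 90,-160,-100,0,0,0,0, 108,-192,-120,0,0,0,0, 127,-227,-130,0,0,0,0, 127,-227,-130,0,0,0,0]'
```

```text
orange ((np.float64(1.5050000000000014), np.float64(32.38699202808095)), (np.float64(-0.004999999999999727), np.float64(25.10972224332041)), array([368.1, 249. ]), array([354.8, 256.1]))
blue ((np.float64(1.105000000000001), np.float64(32.18111240471069)), (np.float64(-0.01999999999999974), np.float64(22.394875813861034)), array([286.6, 241. ]), array([279.2, 248.9]))
clock: 3.13
eef_pos: [0.432, 0.0128, 0.3536]
tool_rot: [0.18, 0.984, 0.0, 0.0]
ft_force: [0.5, 0.7, 0.7]
grip_width: -0.0
grasp_force: 0.0
clock: 3.8
eef_pos: [0.5592, -0.2176, 0.2172]
tool_rot: [0.182, 0.983, -0.001, -0.003]
ft_force: [-0.1, 0.8, 0.0]
grip_width: 0.0003
grasp_force: 0.0
```

```bash
python3 -m inch '[0,-2,-35,0,0,0,0, 0,-2,-70,0,0,0,0, 0,-2,-100,0,0,0,0, 0,-2,-112,0,0,0,0, 0,-2,-112,0,0,0,0, 0,-2,-112,0,0,0,0, 0,-2,-112,0,0,0,0]'
python3 - <<'E'
from h import *
a=bot.camera("scene");b=bot.camera("top");print(dial("orange",b))
D=[cv2.resize(d,(400,400),interpolation=cv2.INTER_CUBIC) for d in(a[115:195,240:320],b[195:275,315:395])]
cv2.imwrite("pics/ov.png",np.hstack(D))
E
```

```text
clock: 4.38
eef_pos: [0.5596, -0.2145, 0.1129]
tool_rot: [0.179, 0.984, -0.0, 0.001]
ft_force: [-0.1, 0.2, 0.6]
grip_width: -0.0001
grasp_force: 0.0
((np.float64(-0.3), np.float64(nan)), (np.float64(0.2550000000000005), np.float64(1329.0401594591153)), array([nan, nan]), array([0., 0.]))h.py:43: RuntimeWarning: invalid value encountered in divide
  W=np.where(inn&(p[...,1]<110)&(p[...,2]>150),p[...,2]-p[...,1],0);red=np.array([(xx*W).sum(),(yy*W).sum()])/W.sum()
```

View pics/ov.png

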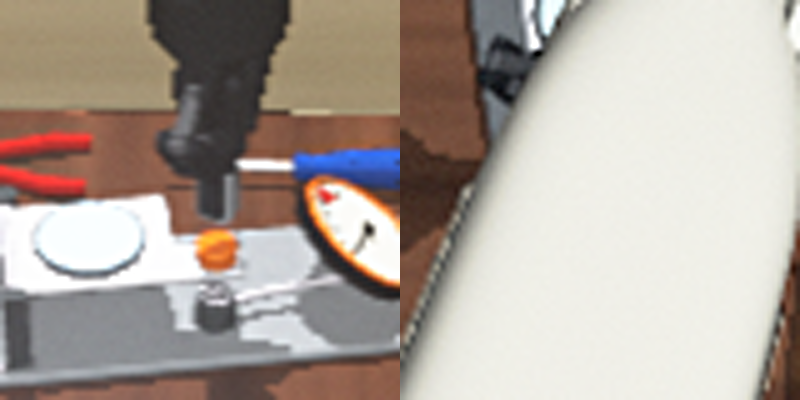

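The scene crop shows the shut fingertips right above the orange pad. The top camera's view of the dial is blocked by the arm, so I'll watch the dial in the scene camera, where the hub is at about (314,161).

```bash
python3 -m inch '[0,0,-10,0,0,0,0, 0,0,-17,0,0,0,0, 0,0,-20,0,0,0,0, 0,0,-24,0,0,0,0, 0,0,-27,0,0,0,0, 0,0,-30,0,0,0,0, 0,0,-30,0,0,0,0, 0,0,-30,0,0,0,0]'
cat >> h.py <<'E'
def show(k,im,fn,A):
    m,yaw,_=geom(k);c=proj("scene",dialpt(m,yaw,0,0)).round().astype(int);x,y=c-[18,18]
    s=14;d=cv2.resize(im[y:y+36,x:x+36],None,fx=s,fy=s,interpolation=cv2.INTER_CUBIC)
    P=lambda a,r:tuple(int(q) for q in ((proj("scene",dialpt(m,yaw,a,r))-[x,y]+.5)*s))
    for a in A: cv2.line(d,P(a,.032),P(a,.042),(0,160,0),2)
    cv2.circle(d,P(0,0),4,(255,0,255),1);cv2.imwrite(fn,d)
E
python3 - <<'E'
from h import *
a=bot.camera("scene");show("orange",a,"pics/o1.png",[0,.5,1,1.5,2])
o=bot.get_obs();print(o["eef_pos"],o["ft_force"])
E
```

```text
clock: 5.15
eef_pos: [0.5577, -0.2142, 0.0814]
tool_rot: [0.18, 0.984, -0.0, -0.001]
ft_force: [-4.0, -0.6, 5.5]
grip_width: -0.0
grasp_force: 3.1
[ 0.55770979 -0.21421211  0.08148507] [-3.1080783   0.39354285  5.11007005]
```

View pics/o1.png

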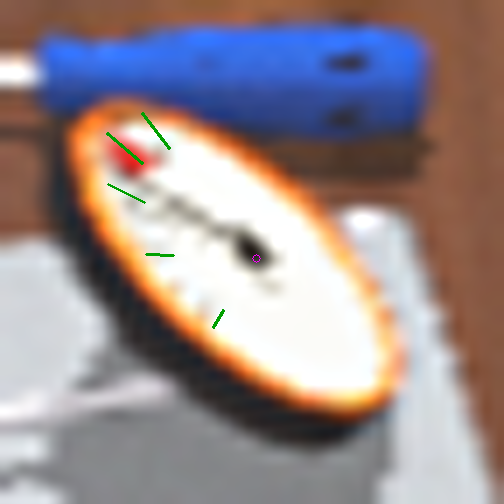

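The crop shows the orange pointer at about 1.05 and the middle of the band (130,155) at about 1.45, so roughly 3.5 mm more is needed.

```bash
python3 -m inch '[0,0,-1,0,0,0,0, 0,0,-2,0,0,0,0, 0,0,-3,0,0,0,0, 0,0,-3.5,0,0,0,0, 0,0,-3.5,0,0,0,0]'
python3 - <<'E'
from h import *
a=bot.camera("scene");show("orange",a,"pics/o2.png",[1,1.5])
o=bot.get_obs();print(o["eef_pos"],o["ft_force"])
E
```

```text
clock: 5.62
eef_pos: [0.5576, -0.2142, 0.0781]
tool_rot: [0.18, 0.984, -0.0, -0.001]
ft_force: [-3.2, -0.5, 7.4]
grip_width: 0.0001
grasp_force: 3.6
[ 0.55764115 -0.21421965  0.0782088 ] [-4.34762403  1.05996078  6.92491243]
```

View pics/o2.png

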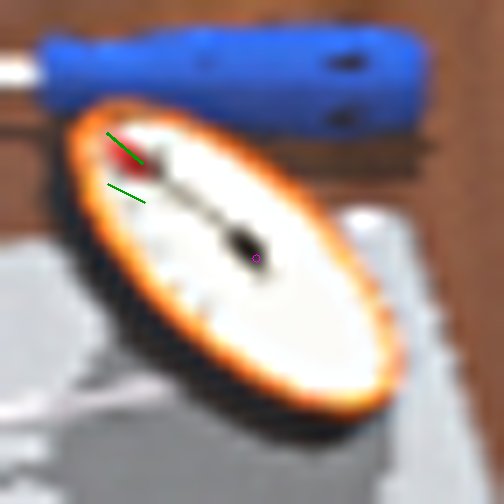

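The pointer now stands on the red band at about (140,160). I'll hold it there and then release.

```bash
python3 -m inch '[0,0,0,0,0,0,0, 0,0,0,0,0,0,0, 0,0,0,0,0,0,0, 0,0,0,0,0,0,0, 0,0,0,0,0,0,0, 0,0,0,0,0,0,0, 0,0,0,0,0,0,0, 0,0,0,0,0,0,0]'
python3 -m inch '[0,0,0,0,0,0,0, 0,0,0,0,0,0,0, 0,0,0,0,0,0,0, 0,0,0,0,0,0,0, 0,0,10,0,0,0,0, 0,0,25,0,0,0,0, 0,0,50,0,0,0,0, 0,0,70,0,0,0,0]'
python3 -m inch '[3,40,0,0,0,0,0, 6,80,0,0,0,0,0, 9,120,0,0,0,0,0, 12,160,0,0,0,0,0, 15,200,0,0,0,0,0, 15.5,202,-20,0,0,0,0, 15.5,202,-36,0,0,0,0, 15.5,202,-36,0,0,0,0]'
python3 - <<'E'
from h import *
a=bot.camera("scene");o=bot.get_obs();print(o["eef_pos"],o["ft_force"],[(k,geom(k)[0]) for k in PAD])
D=[cv2.resize(d,(400,400),interpolation=cv2.INTER_CUBIC) for d in(a[120:200,260:340],a[165:245,250:330])]
cv2.imwrite("pics/b0.png",np.hstack(D))
E
```

```text
clock: 6.33
eef_pos: [0.5576, -0.2142, 0.0783]
tool_rot: [0.18, 0.984, -0.0, -0.001]
ft_force: [-4.3, 1.2, 6.9]
grip_width: -0.0003
grasp_force: 3.6
clock: 7.0
eef_pos: [0.5586, -0.2141, 0.1488]
tool_rot: [0.179, 0.984, 0.0, -0.0]
ft_force: [0.1, -0.2, 0.7]
grip_width: -0.0003
grasp_force: 0.0
clock: 7.67
eef_pos: [0.572, -0.0107, 0.1088]
tool_rot: [0.178, 0.984, -0.0, -0.003]
ft_force: [-1.2, -0.5, 0.3]
grip_width: 0.0003
grasp_force: 0.0
[ 0.57260761 -0.01144252  0.11023845] [-0.11816037  0.24678008  0.02663083] [('orange', array([ 0.56483937, -0.23943963])), ('blue', array([ 0.57970361, -0.03779967]))]
```

View pics/b0.png

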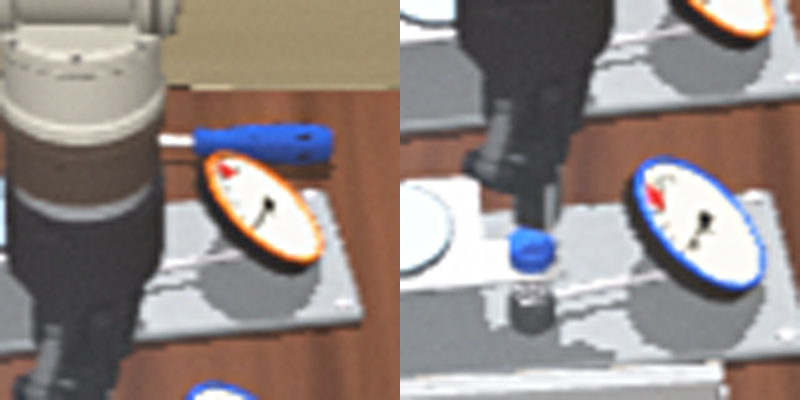

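The orange pointer is back at rest, and the tool is above the blue pad. Blue's mark at 1.105 needs about 10.5 mm.

```bash
python3 -m inch '[0.5,-1,-10,0,0,0,0, 0.5,-1,-17,0,0,0,0, 0.5,-1,-20,0,0,0,0, 0.5,-1,-24,0,0,0,0, 0.5,-1,-27,0,0,0,0, 0.5,-1,-29.5,0,0,0,0, 0.5,-1,-29.5,0,0,0,0, 0.5,-1,-29.5,0,0,0,0]'
python3 - <<'E'
from h import *
a=bot.camera("scene");show("blue",a,"pics/bl1.png",[1,1.5])
o=bot.get_obs();print(o["eef_pos"],o["ft_force"])
E
```

```text
clock: 8.38
eef_pos: [0.574, -0.0139, 0.0827]
tool_rot: [0.18, 0.984, -0.001, -0.0]
ft_force: [-4.1, -2.2, 6.2]
grip_width: 0.0
grasp_force: 3.0
[ 0.57398781 -0.01386843  0.08277798] [-3.37152857 -0.73126029  5.03584261]
```

View pics/bl1.png

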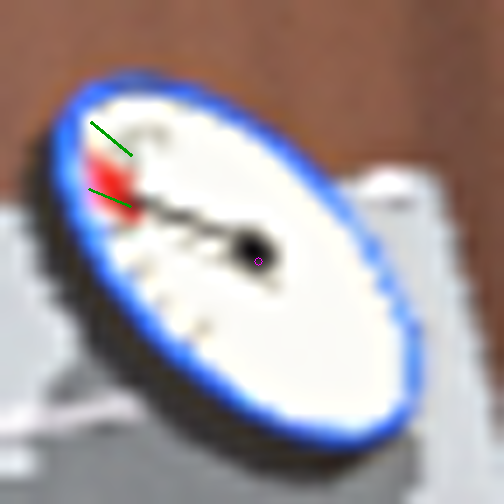

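The pointer is on the blue band at about (135,200), slightly short of the middle. I'll go 0.8 mm further, hold and release.

```bash
python3 -m inch '[0,0,-0.4,0,0,0,0, 0,0,-0.8,0,0,0,0, 0,0,-0.8,0,0,0,0, 0,0,-0.8,0,0,0,0, 0,0,-0.8,0,0,0,0, 0,0,-0.8,0,0,0,0, 0,0,-0.8,0,0,0,0, 0,0,-0.8,0,0,0,0]'
python3 - <<'E'
from h import *
a=bot.camera("scene");show("blue",a,"pics/bl2.png",[])
E
```

```text
clock: 9.1
eef_pos: [0.574, -0.0139, 0.0821]
tool_rot: [0.18, 0.984, -0.001, -0.0]
ft_force: [-3.1, -2.5, 6.3]
grip_width: 0.0001
grasp_force: 3.1
```

View pics/bl2.png

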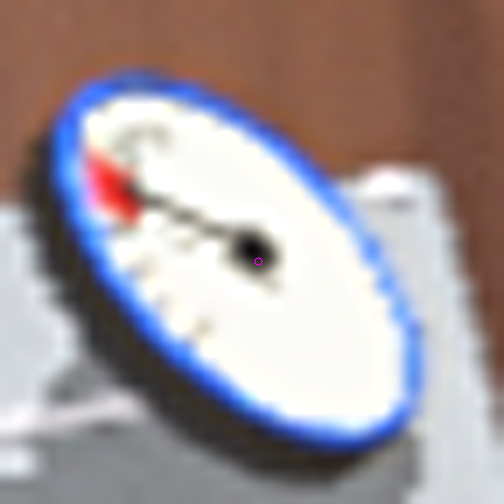

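The pointer is on the middle of the band at about (130,190). I'll hold it a little longer, then let go.

```bash
python3 -m inch '[0,0,0,0,0,0,0, 0,0,0,0,0,0,0, 0,0,0,0,0,0,0, 0,0,0,0,0,0,0, 0,0,0,0,0,0,0, 0,0,0,0,0,0,0, 0,0,0,0,0,0,0, 0,0,0,0,0,0,0]'
python3 -m inch '[0,0,10,0,0,0,0, 0,0,25,0,0,0,0, 0,0,50,0,0,0,0, 0,0,80,0,0,0,0, 0,0,110,0,0,0,0, 0,0,130,0,0,0,0, 0,0,130,0,0,0,0, 0,0,130,0,0,0,0]'
python3 - <<'E'
from h import *
a=bot.camera("scene");D=[cv2.resize(a[130:250,225:345],(560,560),interpolation=cv2.INTER_CUBIC)]
cv2.imwrite("pics/end.png",D[0])
E
```

```text
clock: 9.82
eef_pos: [0.574, -0.0139, 0.0821]
tool_rot: [0.18, 0.984, -0.001, -0.0]
ft_force: [-4.5, -2.2, 5.4]
grip_width: -0.0001
grasp_force: 3.1
clock: 10.48
eef_pos: [0.5759, -0.0131, 0.2136]
tool_rot: [0.179, 0.984, 0.001, 0.002]
ft_force: [-0.1, -0.3, -0.3]
grip_width: 0.0001
grasp_force: 0.0
```

View pics/end.png

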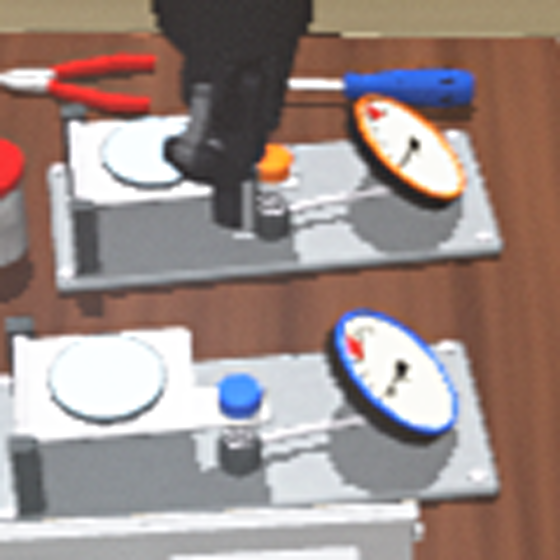

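Both pads are up and both pointers are at rest, with the gripper clear above.

```bash
python3 -c "
from workcell import bot
print(bot.job_done())"
```

```text
the job is handed in; nothing more can be done
None
```

I pressed the orange pad and then the blue pad until each pointer stood on its red band, held each there for just over a second, and let both spring back up before handing the job in at about 10.5 s.

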